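# Stow the antenna spreader in the half-open drawer and bar it

### The arm

A 7-joint arm with a two-finger parallel gripper is mounted at the origin on the work surface. World frame = base frame: x ahead of the robot, y to its left, z up, the work surface at z = 0. Lengths are in m, angles in rad, forces in N, time in s.
With the tool pointing down it reaches from about 0.425 to 0.925 m from the base axis. Payload 6.8 kg.
Tool frame: the origin (TCP) lies midway between the tips of the shut fingers; the grasp point (between the pads) lies 19 mm behind it (bot.hold_point_z is the distance from the TCP to the grasp point, in m); z points along the fingers, y is the line along which they close (so a half turn about z gives the same grasp; the last joint's range is limited). The gripper opens to 85 mm and grips with 20 to 120 N. Pads are 22 mm wide; open, the fingers measure 114 mm over their backs; the gripper's body (76 mm by 85 mm) begins 54 mm behind the grasp point. The pads swing forward as they close: fully open they stand 13 mm farther back than shut.
Start: joints at [-1.215, 0.477, 0.022, 1.555, -0.011, 1.109, -0.083], TCP at [0.302, 0.604, 0.231] pointing down, gripper open.
Joint ranges: [-2.96, 2.96], [-0.34, 2.1], [-1.41, 1.46], [0.24, 2.44], [-1.37, 4.51], [0.17, 1.92], [-2.96, 2.96]. Speed limits (rad/s): [2.39, 2.39, 3.14, 3.14, 3.14, 3.14, 3.14].

### API

Orientations are given as a unit quaternion [w, x, y, z].
In Python, from station import bot gives the robot as it stands. The module is installed in compiled form; this text tells all that it offers.
- The arm moves only by the tool step_arm, never from a script. Its argument "increments" is a list that holds one entry, the list of rows, each a list of 7 numbers: the opening, from -1 (shut) to 1 (fully open), then the shift along the tool's x, y, z in mm, then the turn, a rotation vector about the tool's x, y, z in degrees. In form: [[[grip, x, y, z, ax, ay, az], ...]]. A call has 1 to 10 rows; each row is the pose to reach, as a shift and turn from the pose commanded when the call began, along the tool's axes at that moment; what a row does not reach only later rows make up. A row lasts 1/12 s, in which the tool goes at most 41.7 mm and 7.16 degrees, less where a joint would pass 70% of its speed; a pose out of reach is approached as far as the arm can. A call with a gripper value outside its range is refused whole. The fingers move at their own pace and stop on an object; "force" is the grip in N (left out, the last holds). Time passes only in rows, so rows that repeat a pose let the fingers close. It gives the time, the measured TCP pose, the force, the opening and the grip force at its end, in the units of the state.
- bot.get_obs(): the state, without advancing time (a new reading comes with each control period).
- bot.read_camera(name): name is "side" or "top" or "wrist"; returns a dict with "image" (480x640x3 uint8, red, green, blue), "camera_matrix" (3x3 intrinsics, pixels), "R" (3x3) and "t" (3): a world point X has camera coordinates R X + t. Camera axes: x right, y down, z forward; pixel columns grow to the right and rows downward; lengths in m; the calibration is good to about 2 mm. A picture is of the moment at which its call begins. There is no depth.
- bot.hand_in(): hands the job in; it is judged then, once.
The state is a dict: "t": time; "q": joint angles; "joint_vel": joint speeds; "joint_torque": joint torques, N m; "eef_pos": TCP position; "tool_rot": TCP orientation; "contact_force": force on the tool from outside, world axes, zero at the start; "torque": the same for the moment, N m; "gripper_width": opening from 0.0 (shut) to 1.0 (fully open); "grasp_force": force on a finger pad.
Only numpy, scipy, OpenCV 4.12 (cv2) and the standard library are available. Lean on these libraries where they do the work, as an engineer would, in place of code of your own. Each camera call takes 0.05 s, during which the arm holds its last target. There are 200 camera calls.

### The job

Put the white nylon antenna spreader away in the small blue-topped drawer unit: the drawer only opens part way, so work the spreader in under the top board until it lies flat on the drawer floor. Then push the drawer fully home without slamming it, and only after that swing the brass bar down across the drawer front until it rests in its catch. Leave the other tools and instruments where they are.

Things in the scene. Friction and masses are not known exactly. Their poses are not given: they have to be found in the camera images.
- cabinet: Fixed grey drawer unit with a blue top board, 210 deep (x) x 200 wide (y) x 88 high (mm). Origin: centre of its underside, on the desk. Local +x points to its back; the front face is at local x = -105. The drawer slides out to local -x. The underside of the 20 thick top board, 68 above the desk, roofs the drawer behind the face.
- drawer (a joint): Drawer travel in m: 0 home (front flush with the face), stop at 0.110, starts about 0.10 to 0.108. Friction 2 N, damping 8 N s/m, no spring. Pale front panel 127 wide, 8 thick, upper edge 62 mm above the desk, as the 6 mm side walls. Drawn out by q, the gap from the inside of the front panel to the edge of the top board is q - 8 mm: shorter than the spreader.
- drawer_floor (a point): Centre of the drawer's inner floor, 12 mm above the desk; moves with the drawer; axes as the cabinet's. The inside is 185 long (x) x 115 wide (y) x 50 deep. From here the inside of the front panel is at x = -92.5, that of the rear wall at +92.5 mm.
- drawer_push (a point): Dark disc on the drawer's front face, at local y = -40, 38 mm above the desk: a good place to push. Moves with the drawer; axes as the cabinet's. The brass catch beside it is a U, local y -3 to +9 mm, that sticks 24 mm out of the front, lip top 48 mm above the desk.
- spreader: White nylon bar with small black holes near the ends, 150 long (x) x 18 x 18 mm, 60 g, loose, lying flat on the desk. Origin: centre of its underside. Both ends alike.
- spreader_mid (a point): Centre of the spreader, 9 mm above its underside; axes as the spreader's.
- bar (a joint): Angle in rad of the brass swing bar, pivoted on the left (+y) front post about the cabinet's x: 0 = level across the drawer front, pointing to local -y, lying in the catch; 1.57 = upright, open; stop at 2.0. Starts about upright, stays where left (friction 0.05 N m). Bar 98 long, 16 high, 8 thick (local x -121 to -113 mm).
- bar_pivot (a point): Pivot of the bar, on the middle of its thickness: cabinet local (-117, +83, 45) mm. Fixed to the cabinet, axes as the cabinet's.
- bar_knob (a point): Centre of the red knob (14 dia, 14 long, pointing to local -x) at the free end of the bar, 95 mm from the pivot.
- crimper: Bystander: chrome crimping tool with two handles, about 200 x 70 x 18 mm, loose. Origin: underside, near its middle.
- heatsink: Bystander: green finned heat sink 80 x 60 x 32 mm, loose. Origin: centre of the underside.
- meter: Bystander: black power meter 100 x 90 x 75 mm, loose. Origin: centre of the underside.
- screwdriver: Bystander: screwdriver, 180 mm long, loose, lying on the desk. Origin: underside of its middle.

How it is judged:
On the way, in this order (a step that is already met when the one before it is completed fails the run):
1. the spreader lies flat on the drawer floor, the drawer still open (z of spreader_mid in the frame of drawer_floor between 0.004 and 0.016 m and x of spreader_mid in the frame of drawer_floor between -0.09 and 0.09 m and y of spreader_mid in the frame of drawer_floor between -0.055 and 0.055 m and angle between spreader_mid's own x axis and vertical between 1.45 and 1.69 rad and value of joint drawer above 0.03 m), for 0.2 s.
2. the drawer is pushed fully home (value of joint drawer below 0.003 m), for 0.1 s.
3. the bar rests in its catch (value of joint bar below 0.06 rad), for 0.1 s.
At the end, for the whole second after the job is handed in: The spreader lies flat (within about 7 degrees) and at rest on the floor inside the drawer, the drawer is home to within 4 mm, and the bar is down in its catch to within 0.07 rad (z of spreader_mid in the frame of drawer_floor between 0.004 and 0.016 m and x of spreader_mid in the frame of drawer_floor between -0.09 and 0.09 m and y of spreader_mid in the frame of drawer_floor between -0.055 and 0.055 m and angle between spreader_mid's own x axis and vertical between 1.45 and 1.69 rad and linear speed of spreader below 0.02 m/s and value of joint drawer below 0.004 m and value of joint bar below 0.07 rad); the robot touches nothing.
It fails at once if the bar is swung down while the drawer is still open (value of joint bar below 0.7 rad and value of joint drawer above 0.015 m).
It fails at once if the drawer is slammed (faster than 0.4 m/s) (velocity of joint drawer below -0.4 m/s).
It fails at once if a bystander (crimping tool, heat sink, meter or screwdriver) is moved by more than 25 mm (distance of any of crimper, heatsink, meter, screwdriver from where it was at the start of the episode above 0.025 m).
It also fails if it takes over 62 s, if anything falls off the work surface, if the arm or the gripper's body presses on something with over 40 N, if the wrist force passes 120 N, or if a joint passes its speed limit or range.

## Working session

There is one attempt and no reset: what is moved stays moved. The work goes in short steps, Python scripts to look and compute and a tool call to move; the robot and the scene stay as the last step left them, time stands still between calls to the robot, and variables do not carry over. Pictures are saved under pics/ and viewed, at most 12 in all, crops included, and the job is handed in when it is done.

Besides the shell and the picture viewer there is one more tool, called after ">>>" by a JSON object that holds its "op" and its "data". step_arm: Moves the arm, as the interface text tells. Its arguments: {"type":"object","properties":{"increments":{"type":"array"},"force":{"type":"number"}},"required":["increments"]}

```bash
mkdir -p pics; python3 - <<'E'
from station import bot
import cv2,numpy as np
for n in ("side","top"):
    c=bot.read_camera(n); cv2.imwrite(f"pics/{n}0.png",c["image"][:,:,::-1])
    print(n,c["camera_matrix"].tolist(),np.round(c["R"],4).tolist(),np.round(c["t"],4).tolist())
o=bot.get_obs(); print(o)
E
```

```text
side [[502.11356403515003, 0.0, 312.39210771235537], [0.0, 502.11356403515003, 237.33800190885225], [0.0, 0.0, 1.0]] [[0.6907, -0.7231, -0.0062], [-0.56, -0.5294, -0.6373], [0.4575, 0.4436, -0.7706]] [-0.38, 0.3289, 1.2897]
top [[463.86084810263026, 0.0, 321.10970402114816], [0.0, 463.86084810263026, 246.22581811473742], [0.0, 0.0, 1.0]] [[-0.0097, -0.9999, 0.0085], [-0.9975, 0.0091, -0.0698], [0.0697, -0.0092, -0.9975]] [-0.0261, 0.5105, 1.2149]
{'t': 0.1, 'q': array([-1.2150978 ,  0.47772408,  0.02235994,  1.55632919, -0.01149165,
        1.10929225, -0.08308718]), 'joint_vel': array([-0.00049459, -0.00210104, -0.002086  , -0.00158486, -0.00056882,
       -0.00097437,  0.00190233]), 'joint_torque': array([ 5.17647219e-03, -5.97760391e+01,  1.61399178e+00, -2.81958371e+01,
        1.28871875e-02,  5.02173658e-03, -5.79209683e-06]), 'eef_pos': array([0.30174833, 0.60321757, 0.2304287 ]), 'tool_rot': array([-1.21180313e-04,  2.29815845e-01,  9.73233794e-01, -8.03115725e-04]), 'contact_force': array([-0.22551285,  0.66634402,  0.22510439]), 'torque': array([ 0.01281719, -0.04605073, -0.00655648]), 'grasp_force': 0.0, 'gripper_width': 0.9936693866885831}
```

View pics/side0.png

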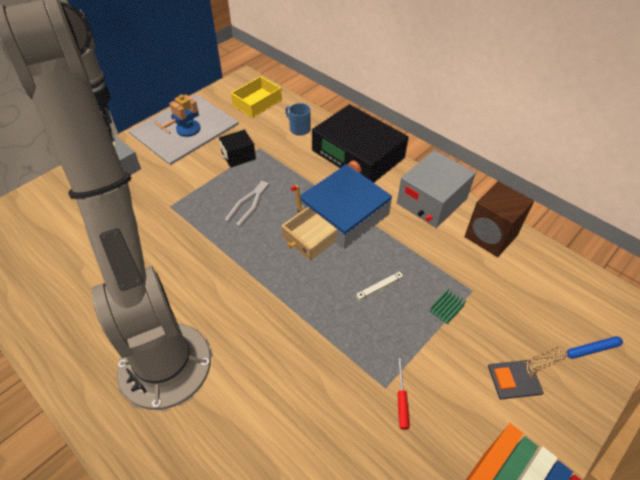

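View pics/top0.png

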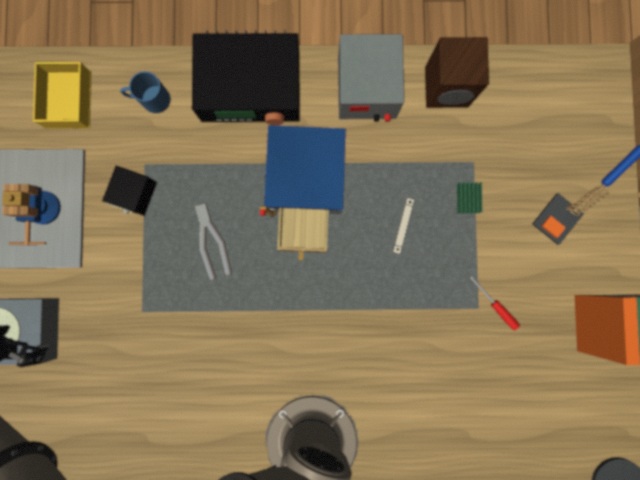

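The top view shows the cabinet top at about (265–345, 127–212), the drawer out to row 252, the bar upright near (268, 211) and the spreader from (409, 200) to (397, 252). I'll enlarge this area to measure it.

```bash
python3 - <<'E'
import cv2
a=cv2.imread("pics/top0.png")[115:265,250:430]
cv2.imwrite("pics/c1.png",cv2.resize(a,None,fx=4,fy=4,interpolation=cv2.INTER_CUBIC))
b=cv2.imread("pics/side0.png")[160:310,270:420]
cv2.imwrite("pics/c2.png",cv2.resize(b,None,fx=4,fy=4,interpolation=cv2.INTER_CUBIC))
E
```

```text
(no output)
```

View pics/c1.png

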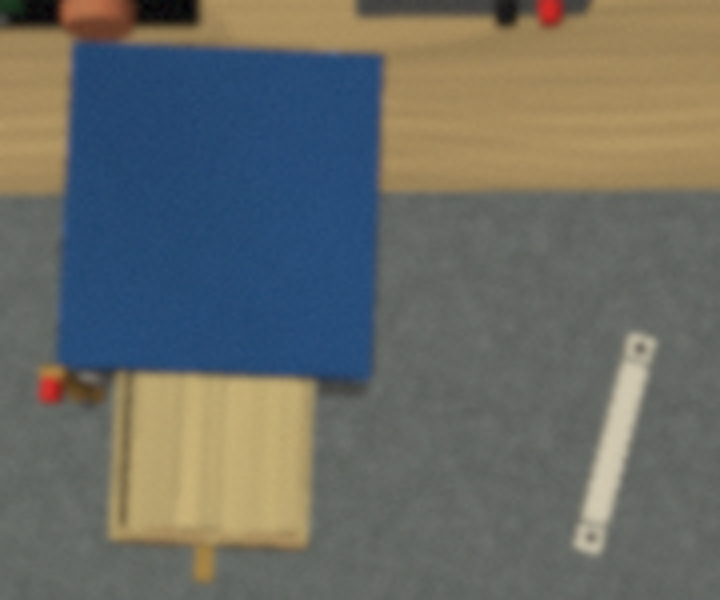

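View pics/c2.png

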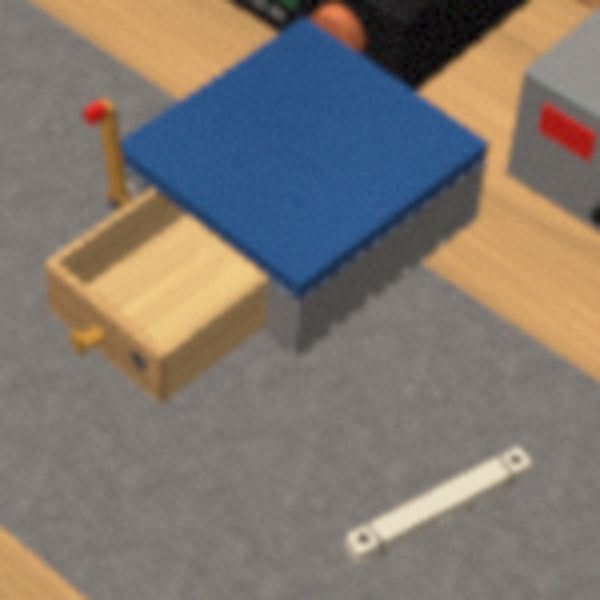

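The enlarged top crop gives these positions:
- Blue top corners: (60,367), (372,382), (383,56) and (76,43).
- Drawer front edge: (108,540) to (309,549).
- Spreader end corners: (630,333)/(657,340) and (574,546)/(602,553).
- Bar knob: (50,390).

The side crop shows the cabinet's front-right top corner at (299,293), the knob at (95,112) and the dark disc at (138,359).

```bash
cat > h.py <<'E'
import numpy as np
from scipy.optimize import least_squares
from scipy.spatial.transform import Rotation as Ro
K={'top':(463.86084810263026,321.10970402114816,246.22581811473742),'side':(502.11356403515003,312.39210771235537,237.33800190885225)}
RT={'top':(np.array([[-0.0097,-0.9999,0.0085],[-0.9975,0.0091,-0.0698],[0.0697,-0.0092,-0.9975]]),np.array([-0.0261,0.5105,1.2149])),
'side':(np.array([[0.6907,-0.7231,-0.0062],[-0.56,-0.5294,-0.6373],[0.4575,0.4436,-0.7706]]),np.array([-0.38,0.3289,1.2897]))}
OFF={'top':(250,115),'side':(270,160)}
def px(n,c,s=4,off=None):
    o=off or OFF[n]; return ((c[0]+.5)/s-.5+o[0],(c[1]+.5)/s-.5+o[1])
def plane(n,p,z):
    f,cx,cy=K[n];R,t=RT[n]; d=R.T@np.array([(p[0]-cx)/f,(p[1]-cy)/f,1]);o=-R.T@t
    return o+d*(z-o[2])/d[2]
def tri(p1,p2):
    A=[];b=[]
    for n,p in (('top',p1),('side',p2)):
        f,cx,cy=K[n];R,t=RT[n]
        for i,(u,c) in enumerate(zip(p,(cx,cy))):
            A.append(f*R[i]+(c-u)*R[2]);b.append((u-c)*t[2]-f*t[i])
    return np.linalg.lstsq(np.array(A),np.array(b),rcond=None)[0]
E
python3 - <<'E'
from h import *
P=lambda n,c,z: plane(n,px(n,c),z)
np.set_printoptions(precision=4,suppress=True)
cab=dict(top=[(60,367),(372,382),(383,56),(76,43)],side=[(121,150),(299,293),(487,147),(308,17)])
for n in cab:
    q=np.array([P(n,c,.088) for c in cab[n]]); print(n,"cab",q.mean(0)[:2],[np.linalg.norm(q[i]-q[i-1]).round(4) for i in range(4)], "yaw",[np.degrees(np.arctan2(*(v)[[1,0]])).round(2) for v in (q[3]-q[0],q[2]-q[1])],[(np.degrees(np.arctan2(*(v)[[1,0]]))-90).round(2) for v in (q[0]-q[1],q[3]-q[2])])
print("drawer front edge",P('top',(108,540),.062),P('top',(309,549),.062),P('side',(47,265),.062),P('side',(162,362),.062))
sp=dict(top=[(630,333),(657,340),(602,553),(574,546)],side=[(517,445),(532,461),(358,554),(346,538)])
for n in sp:
    q=np.array([P(n,c,.018) for c in sp[n]]);print(n,"spr",q.mean(0)[:2],[np.linalg.norm(q[i]-q[i-1]).round(4) for i in range(4)],[np.degrees(np.arctan2(*(v)[[1,0]])).round(2) for v in (q[0]-q[3],q[1]-q[2])])
print("knob",tri(px('top',(50,390)),px('side',(95,112))))
print("disc",P('side',(138,359),.038))
E
```

```text
top cab [0.7061 0.0078] [np.float64(0.2085), np.float64(0.1967), np.float64(0.2099), np.float64(0.196)] yaw [np.float64(-2.87), np.float64(-2.66)] [np.float64(-3.26), np.float64(-2.87)]
side cab [0.7058 0.0064] [np.float64(0.2127), np.float64(0.1953), np.float64(0.21), np.float64(0.1984)] yaw [np.float64(-1.37), np.float64(-2.18)] [np.float64(-4.11), np.float64(-4.86)]
drawer front edge [0.4995 0.0834 0.062 ] [ 0.4925 -0.0451  0.062 ] [0.5012 0.0815 0.062 ] [ 0.4938 -0.0453  0.062 ]
top spr [ 0.5643 -0.2517] [np.float64(0.1483), np.float64(0.0187), np.float64(0.1481), np.float64(0.0192)] [np.float64(-15.86), np.float64(-15.67)]
side spr [ 0.5649 -0.2494] [np.float64(0.1506), np.float64(0.0169), np.float64(0.1515), np.float64(0.0152)] [np.float64(-14.54), np.float64(-15.18)]
knob [0.585  0.1107 0.1425]
disc [ 0.4971 -0.0173  0.038 ]
```

The measurements agree with the given sizes. The cabinet is at about (0.706, 0.007) with yaw −3°, and the drawer is out by about 0.105. The spreader's centre is at (0.5645, −0.251) with yaw −15.5°. My plan is to grip it near its robot-side end, slide it in tilted 20° with the far end down, then lay it flat.

```bash
cat >> h.py <<'E'
CX,CY,YAW=0.706,0.007,-3.0
def world(lx,ly,z):
    a=np.radians(YAW); return np.array([CX+lx*np.cos(a)-ly*np.sin(a),CY+lx*np.sin(a)+ly*np.cos(a),z])
def go(pos,yaw,tilt=0,flip=0):
    """tool x axis along yaw+180 when level; tilt>0: +yaw end goes down"""
    from station import bot
    o=bot.get_obs(); w=o['tool_rot']; R0=Ro.from_quat([w[1],w[2],w[3],w[0]])
    T=Ro.from_euler('z',yaw,degrees=True)*Ro.from_euler('y',tilt,degrees=True)*Ro.from_matrix(np.diag([-1,1,-1.]))
    s=R0.inv().apply(np.array(pos)-o['eef_pos'])*1000; r=(R0.inv()*T).as_rotvec(degrees=True)
    print("t",round(o['t'],2),"pos",o['eef_pos'].round(4),"F",o['contact_force'].round(1),"w",round(o['gripper_width'],3),"gf",round(o['grasp_force'],1),"q",o['q'].round(2))
    print("shift",s.round(1),"turn",r.round(1),"rows",round(np.linalg.norm(s)/41.7,1),round(np.linalg.norm(r)/7.16,1))
E
python3 -c "
from h import *
go([.5115,-.2363,.12],-15.5)"
```

```text
t 0.1 pos [0.3017 0.6032 0.2304] F [-0.2  0.7  0.2] w 0.994 gf 0.0 q [-1.22  0.48  0.02  1.56 -0.01  1.11 -0.08]
shift [-563.1 -656.8  111.6] turn [ -0.1  -0.  -11.1] rows 20.9 1.5
```

>>> {"op": "step_arm", "data": {"increments": [[[0,-281,-328,0,0,0,-11],[0,-281,-328,0,0,0,-11],[0,-281,-328,0,0,0,-11],[0,-281,-328,0,0,0,-11],[0,-281,-328,0,0,0,-11],[0,-281,-328,0,0,0,-11],[0,-281,-328,0,0,0,-11],[0,-281,-328,0,0,0,-11],[0,-281,-328,0,0,0,-11],[0,-281,-328,0,0,0,-11]]]}}

```text
t: 0.93
eef_pos: [0.4027, 0.1973, 0.2312]
tool_rot: [-0.0, 0.135, 0.991, 0.0]
contact_force: [1.3, 0.2, -0.1]
gripper_width: 0.497
grasp_force: 0.0
```

```bash
python3 -c "
from h import *
go([.5115,-.2363,.12],-15.5)"
```

```text
t 0.93 pos [0.4027 0.1973 0.2312] F [ 1.3  0.2 -0.1] w 0.497 gf 0.0 q [-0.73  0.1   0.14  2.08 -0.02  0.97  0.72]
shift [-221.2 -388.5  111.1] turn [ 0.  -0.  -0.1] rows 11.0 0.0
```

>>> {"op": "step_arm", "data": {"increments": [[[0,-221,-388,30,0,0,0],[0,-221,-388,30,0,0,0],[0,-221,-388,30,0,0,0],[0,-221,-388,30,0,0,0],[0,-221,-388,30,0,0,0],[0,-221,-388,30,0,0,0],[0,-221,-388,30,0,0,0],[0,-221,-388,30,0,0,0],[0,-221,-388,30,0,0,0],[0,-221,-388,30,0,0,0]]]}}

```text
t: 1.77
eef_pos: [0.504, -0.2057, 0.2031]
tool_rot: [-0.0, 0.135, 0.991, 0.0]
contact_force: [1.0, 1.3, 0.4]
gripper_width: 0.501
grasp_force: 0.0
```

```bash
python3 -c "
from h import *
go([.5115,-.2363,.005],-15.5)"
```

```text
t 1.77 pos [ 0.504  -0.2057  0.2031] F [1.  1.3 0.4] w 0.501 gf 0.0 q [-0.11  0.31  0.47  1.92 -0.17  0.94  1.74]
shift [-15.5 -27.5 198.1] turn [ 0.  -0.  -0.1] rows 4.8 0.0
```

>>> {"op": "step_arm", "data": {"increments": [[[0,-15,-27,120,0,0,0],[0,-15,-27,120,0,0,0],[0,-15,-27,120,0,0,0],[0,-15,-27,120,0,0,0],[0,-15,-27,120,0,0,0],[0,-15,-27,120,0,0,0]]]}}

```text
t: 2.27
eef_pos: [0.512, -0.2338, 0.0846]
tool_rot: [0.001, 0.135, 0.991, -0.0]
contact_force: [0.9, -0.0, 0.1]
gripper_width: 0.5
grasp_force: 0.0
```

```bash
python3 -c "
from h import *
go([.5115,-.2363,.005],-15.5)
from station import bot
import cv2
c=bot.read_camera('wrist'); cv2.imwrite('pics/w1.png',c['image'][:,:,::-1])
R,t=c['R'],c['t']; K=c['camera_matrix']
for P in ([.5115,-.2363,.018],[.5645,-.251,.018],bot.get_obs()['eef_pos']):
    u=K@(R@np.array(P)+t); print(u[:2]/u[2])
"
```

```text
t 2.27 pos [ 0.512  -0.2338  0.0846] F [ 0.9 -0.   0.1] w 0.5 gf 0.0 q [ 0.01  0.51  0.4   1.97 -0.29  0.72  1.88]
shift [-0.2 -2.6 79.6] turn [ 0.   0.1 -0.1] rows 1.9 0.0
[314.66779246 255.00657641]
[315.00184273 345.33493293]
[320.80280852 316.72512654]
```

View pics/w1.png

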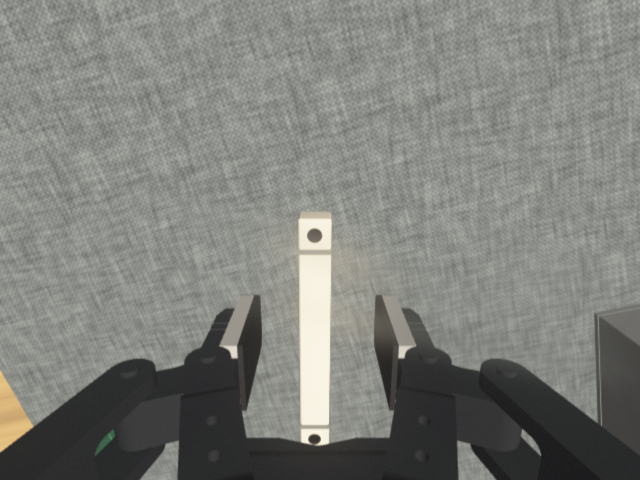

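The wrist view shows the spreader's near end at (315, 218), where I predicted it, and centred between the pads. I'm descending and gripping.

>>> {"op": "step_arm", "data": {"increments": [[[0,0,-2.5,40,0,0,0],[0,0,-2.5,70,0,0,0],[0,0,-2.5,80,0,0,0],[0,0,-2.5,80,0,0,0],[-1,0,-2.5,80,0,0,0],[-1,0,-2.5,80,0,0,0],[-1,0,-2.5,80,0,0,0],[-1,0,-2.5,80,0,0,0],[-1,0,-2.5,80,0,0,0],[-1,0,-2.5,80,0,0,0]]], "force": 60}}

```text
t: 3.15
eef_pos: [0.5124, -0.2368, 0.0059]
tool_rot: [0.002, 0.135, 0.991, -0.0]
contact_force: [-0.4, 1.0, 5.8]
gripper_width: 0.191
grasp_force: 59.3
```

```bash
python3 -c "
from h import *
go([.5115,-.2363,.2],-15.5)"
```

```text
t 3.15 pos [ 0.5124 -0.2368  0.0059] F [-0.4  1.   5.8] w 0.191 gf 59.3 q [ 0.07  0.63  0.33  1.99 -0.36  0.57  1.95]
shift [   0.2    0.3 -194.1] turn [ 0.   0.2 -0.1] rows 4.7 0.0
```

>>> {"op": "step_arm", "data": {"increments": [[[-1,0,0,-40,0,0,0],[-1,0,0,-80,0,0,0],[-1,0,0,-120,0,0,0],[-1,0,0,-160,0,0,0],[-1,0,0,-195,0,0,0],[-1,0,0,-195,0,0,0],[-1,0,0,-195,0,0,0]]]}}

```text
t: 3.73
eef_pos: [0.5123, -0.2369, 0.2022]
tool_rot: [0.004, 0.136, 0.991, -0.0]
contact_force: [-0.3, 0.2, -0.8]
gripper_width: 0.188
grasp_force: 59.1
```

```bash
cat >> h.py <<'E'
Q=.105
def ins(xr,hr,th,ly=0):
    c,s=np.cos(np.radians(th)),np.sin(np.radians(th))
    p=world(-(.105+Q)+.008+(xr-129*c+5.9*s)/1000,ly,(12+hr+129*s+5.9*c)/1000)
    go(p,YAW,th); print("target",p.round(4))
E
python3 -c "
from h import *
ins(85,120,20);ins(85,30,20);ins(160,3,20)"
```

```text
t 3.73 pos [ 0.5123 -0.2369  0.2022] F [-0.3  0.2 -0.8] w 0.188 gf 59.1 q [-0.06  0.35  0.48  1.89 -0.2   0.95  1.81]
shift [109.6 235.5  19.9] turn [  2.2  20.3 -12.5] rows 6.2 3.3
target [0.4701 0.0194 0.1817]
t 3.73 pos [ 0.5123 -0.2369  0.2022] F [-0.3  0.2 -0.8] w 0.188 gf 59.1 q [-0.06  0.35  0.48  1.89 -0.2   0.95  1.81]
shift [110.2 235.4 109.9] turn [  2.2  20.3 -12.5] rows 6.8 3.3
target [0.4701 0.0194 0.0917]
t 3.73 pos [ 0.5123 -0.2369  0.2022] F [-0.3  0.2 -0.8] w 0.188 gf 59.1 q [-0.06  0.35  0.48  1.89 -0.2   0.95  1.81]
shift [ 37.2 251.7 137.5] turn [  2.2  20.3 -12.5] rows 6.9 3.3
target [0.545  0.0154 0.0647]
```

>>> {"op": "step_arm", "data": {"increments": [[[-1,110,235,5,2,20,-12.5],[-1,110,235,5,2,20,-12.5],[-1,110,235,5,2,20,-12.5],[-1,110,235,5,2,20,-12.5],[-1,110,235,5,2,20,-12.5],[-1,110,235,5,2,20,-12.5],[-1,110,235,5,2,20,-12.5],[-1,110,235,5,2,20,-12.5],[-1,110,235,5,2,20,-12.5],[-1,110,235,5,2,20,-12.5]]]}}

```text
t: 4.57
eef_pos: [0.4676, 0.0181, 0.1932]
tool_rot: [-0.174, 0.026, 0.984, 0.006]
contact_force: [0.5, -0.3, -0.4]
gripper_width: 0.189
grasp_force: 59.1
```

```bash
python3 -c "
from h import *
ins(83,30,20)
from station import bot
import cv2
for n,a in (('side',(200,160)),('top',(230,150))):
    im=bot.read_camera(n)['image'][:,:,::-1][a[1]-60:a[1]+140,a[0]:a[0]+200]
    cv2.imwrite(f'pics/{n}1.png',cv2.resize(im,None,fx=2,fy=2,interpolation=cv2.INTER_CUBIC))
cv2.imwrite('pics/st1.png',np.hstack([cv2.imread('pics/side1.png'),cv2.imread('pics/top1.png')]))
"
```

```text
t 4.57 pos [0.4676 0.0181 0.1932] F [ 0.5 -0.3 -0.4] w 0.189 gf 59.1 q [-0.39  0.4   0.34  1.86 -0.18  1.26  1.55]
shift [-35.3   1.1  95.2] turn [ 0.2 -0.1 -0. ] rows 2.4 0.0
target [0.4681 0.0195 0.0917]
```

View pics/st1.png

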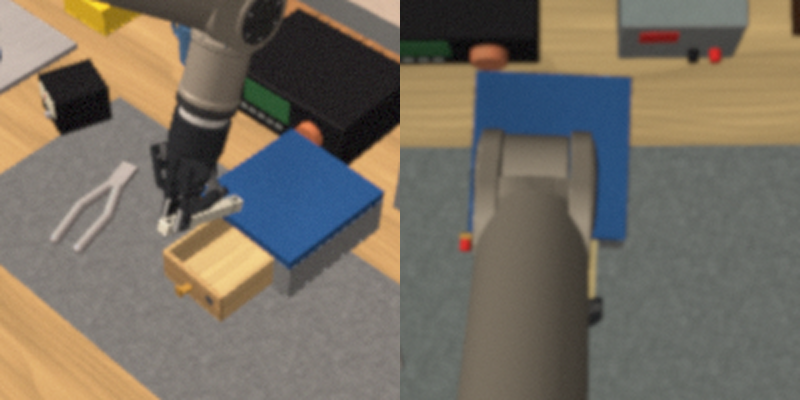

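The spreader is held above the drawer, from (165,228) to (240,205) in the side half of the picture. I'll check its tilt against the projection.

```bash
python3 -c "
from h import *
from station import bot
o=bot.get_obs();w=o['tool_rot'];R0=Ro.from_quat([w[1],w[2],w[3],w[0]])
for th in (0,-10,10):
  for x in (.021,-.129):
    v=Ro.from_euler('y',th,degrees=True).apply([x,0,0])
    P=o['eef_pos']+R0.apply(v+[0,0,-.012]); R,t=RT['side'];f,cx,cy=K['side'];c=R@P+t
    print(th,x,[(f*c[0]/c[2]+cx-200)*2,(f*c[1]/c[2]+cy-100)*2])
"
```

```text
0 0.021 [np.float64(163.02760054030125), np.float64(222.8707848103657)]
0 -0.129 [np.float64(239.05491394075443), np.float64(197.24932149941316)]
-10 0.021 [np.float64(162.62730139790438), np.float64(225.01580674109664)]
-10 -0.129 [np.float64(242.1270659129808), np.float64(184.59308493741628)]
10 0.021 [np.float64(163.7773109417334), np.float64(220.6016979096254)]
10 -0.129 [np.float64(234.20409030577935), np.float64(210.2984073511705)]
```

The projection matches with no slip, so I'm lowering to the entry pose.

>>> {"op": "step_arm", "data": {"increments": [[[-1,-12,1,32,0,0,0],[-1,-24,1,64,0,0,0],[-1,-35,1,95,0,0,0],[-1,-35,1,95,0,0,0],[-1,-35,1,95,0,0,0]]]}}

```text
t: 5.08
eef_pos: [0.4671, 0.0198, 0.0917]
tool_rot: [-0.176, 0.026, 0.984, 0.006]
contact_force: [-0.7, 0.6, -0.8]
gripper_width: 0.189
grasp_force: 59.1
```

```bash
python3 -c "
from h import *
ins(83,30,20);ins(160,4,20)"
```

```text
t 5.08 pos [0.4671 0.0198 0.0917] F [-0.7  0.6 -0.8] w 0.189 gf 59.1 q [-0.37  0.54  0.31  1.93 -0.23  1.06  1.6 ]
shift [-1.  -0.3 -0.4] turn [ 0.2 -0.3 -0. ] rows 0.0 0.0
target [0.4681 0.0195 0.0917]
t 5.08 pos [0.4671 0.0198 0.0917] F [-0.7  0.6 -0.8] w 0.189 gf 59.1 q [-0.37  0.54  0.31  1.93 -0.23  1.06  1.6 ]
shift [-82.2  -0.2  -2.7] turn [ 0.2 -0.3 -0. ] rows 2.0 0.0
target [0.545  0.0154 0.0657]
```

>>> {"op": "step_arm", "data": {"increments": [[[-1,-15,0,-2.5,0,0,0],[-1,-30,0,-2.5,0,0,0],[-1,-45,0,-2.5,0,0,0],[-1,-60,0,-2.5,0,0,0],[-1,-75,0,-2.5,0,0,0],[-1,-82,0,-2.5,0,0,0],[-1,-82,0,-2.5,0,0,0],[-1,-82,0,-2.5,0,0,0]]]}}

```text
t: 5.75
eef_pos: [0.5462, 0.0167, 0.0676]
tool_rot: [-0.173, 0.026, 0.984, 0.006]
contact_force: [-0.2, 0.3, -0.9]
gripper_width: 0.194
grasp_force: 59.1
```

```bash
python3 -c "
from h import *
ins(161,4,20);ins(162,3,10);ins(164,2,0)"
```

```text
t 5.75 pos [0.5462 0.0167 0.0676] F [-0.2  0.3 -0.9] w 0.194 gf 59.1 q [-0.32  0.67  0.3   1.74 -0.25  1.11  1.62]
shift [-0.5 -1.3  1.8] turn [0.2 0.  0.1] rows 0.1 0.0
target [0.546  0.0154 0.0657]
t 5.75 pos [0.5462 0.0167 0.0676] F [-0.2  0.3 -0.9] w 0.194 gf 59.1 q [-0.32  0.67  0.3   1.74 -0.25  1.11  1.62]
shift [-2.7 -1.4 24.9] turn [  0.2 -10.    0. ] rows 0.6 1.4
target [0.5402 0.0157 0.0432]
t 5.75 pos [0.5462 0.0167 0.0676] F [-0.2  0.3 -0.9] w 0.194 gf 59.1 q [-0.32  0.67  0.3   1.74 -0.25  1.11  1.62]
shift [-9.8 -1.5 47.2] turn [  0.2 -20.    0. ] rows 1.2 2.8
target [0.5392 0.0157 0.0199]
```

No contact during the slide, so I'm laying it flat.

>>> {"op": "step_arm", "data": {"increments": [[[-1,-1,-1,7,0,-2.5,0],[-1,-1.5,-1,13,0,-5,0],[-1,-2,-1,19,0,-7.5,0],[-1,-2.7,-1,25,0,-10,0],[-1,-4,-1,31,0,-12.5,0],[-1,-6,-1,36,0,-15,0],[-1,-8,-1,42,0,-17.5,0],[-1,-10,-1,47,0,-20,0],[-1,-10,-1,47,0,-20,0],[-1,-10,-1,47,0,-20,0]]]}}

```text
t: 6.58
eef_pos: [0.5381, 0.0166, 0.0195]
tool_rot: [-0.001, 0.026, 1.0, 0.002]
contact_force: [0.7, 0.1, -0.6]
gripper_width: 0.194
grasp_force: 59.1
```

```bash
python3 -c "
from h import *
ins(164,0,0)
from station import bot
import cv2
im=bot.read_camera('side')['image'][:,:,::-1][150:275,270:400]
a=cv2.resize(im,(400,385),interpolation=cv2.INTER_CUBIC)
b=cv2.resize(bot.read_camera('wrist')['image'][:,:,::-1],(400,300))
cv2.imwrite('pics/st2.png',np.hstack([a,np.vstack([b,np.zeros((85,400,3),np.uint8)])]))
"
```

```text
t 6.58 pos [0.5381 0.0166 0.0195] F [ 0.7  0.1 -0.6] w 0.194 gf 59.1 q [-0.36  0.57  0.28  2.04 -0.29  0.56  1.64]
shift [-1.2 -0.8  1.6] turn [ 0.2 -0.2  0. ] rows 0.1 0.0
target [0.5392 0.0157 0.0179]
```

View pics/st2.png

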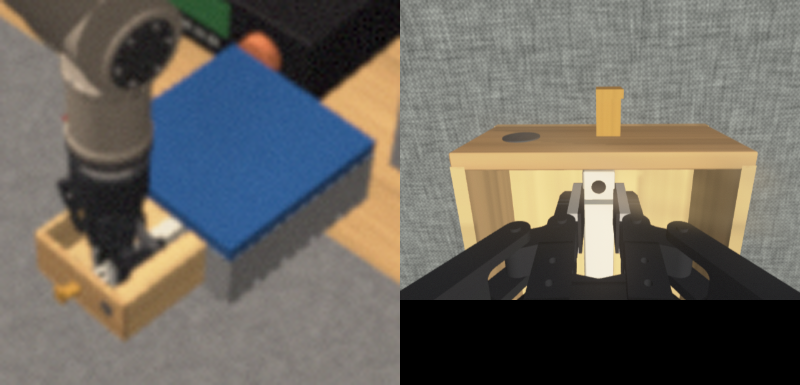

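The spreader lies level in the drawer just above the floor, with its near end clear of the front panel. I'm setting it down, releasing and lifting out.

>>> {"op": "step_arm", "data": {"increments": [[[-1,0,0,1.5,0,0,0],[-1,0,0,1.5,0,0,0],[-0.3,0,0,1.5,0,0,0],[-0.3,0,0,1.5,0,0,0],[-0.3,0,0,1.5,0,0,0],[-0.3,0,0,-20,0,0,0],[-0.3,0,0,-60,0,0,0],[-0.3,0,0,-100,0,0,0],[-1,0,0,-130,0,0,0],[-1,0,0,-130,0,0,0]]]}}

```text
t: 7.52
eef_pos: [0.5431, 0.016, 0.1548]
tool_rot: [0.004, 0.026, 1.0, 0.003]
contact_force: [0.9, 0.9, -0.0]
gripper_width: 0.078
grasp_force: 0.0
```

```bash
python3 -c "
from h import *
go(world(-.255,-.042,.10),YAW);go(world(-.255,-.042,.03),YAW)
from station import bot
import cv2
b=bot.read_camera('wrist'); cv2.imwrite('pics/w3.png',b['image'][:,:,::-1])"
```

```text
t 7.52 pos [0.5431 0.016  0.1548] F [ 0.9  0.9 -0. ] w 0.078 gf 0.0 q [-0.45  0.36  0.38  1.97 -0.18  0.83  1.55]
shift [ 92.4 -42.8  53.7] turn [ 0.3  0.5 -0. ] rows 2.8 0.1
t 7.52 pos [0.5431 0.016  0.1548] F [ 0.9  0.9 -0. ] w 0.078 gf 0.0 q [-0.45  0.36  0.38  1.97 -0.18  0.83  1.55]
shift [ 93.  -43.3 123.7] turn [ 0.3  0.5 -0. ] rows 3.9 0.1
```

View pics/w3.png

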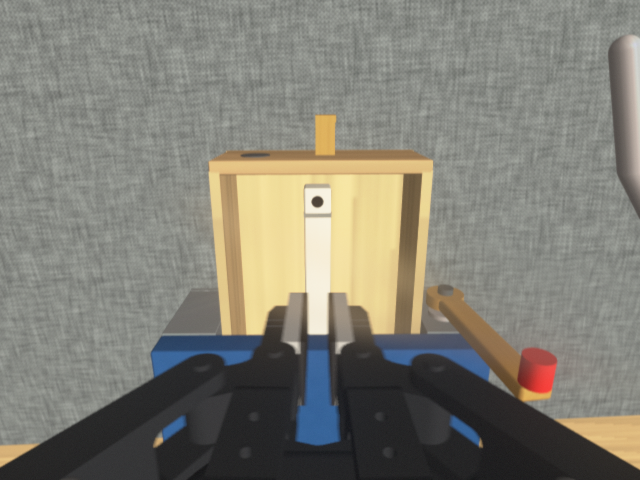

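The spreader lies flat on the drawer floor, straight along it, with its near end at (317,185) just behind the panel. Next I move in front of the dark disc.

>>> {"op": "step_arm", "data": {"increments": [[[-1,40,-20,0,0,0,0],[-1,80,-40,0,0,0,0],[-1,93,-43,30,0,0.5,0],[-1,93,-43,65,0,0.5,0],[-1,93,-43,100,0,0.5,0],[-1,93,-43,123,0,0.5,0],[-1,93,-43,123,0,0.5,0],[-1,93,-43,123,0,0.5,0]]]}}

```text
t: 8.23
eef_pos: [0.4423, -0.0219, 0.0246]
tool_rot: [-0.007, 0.026, 1.0, 0.002]
contact_force: [0.2, -0.2, 0.2]
gripper_width: 0.001
grasp_force: 0.0
```

```bash
python3 -c "
from h import *
go(world(-.21-.011,-.042,.032),YAW);go(world(-.105-.011,-.042,.032),YAW)"
```

```text
t 8.23 pos [ 0.4423 -0.0219  0.0246] F [ 0.2 -0.2  0.2] w 0.001 gf 0.0 q [-0.33  0.47  0.29  2.25 -0.3   0.47  1.72]
shift [-40.7   0.7  -8. ] turn [ 0.2 -0.8 -0. ] rows 1.0 0.1
t 8.23 pos [ 0.4423 -0.0219  0.0246] F [ 0.2 -0.2  0.2] w 0.001 gf 0.0 q [-0.33  0.47  0.29  2.25 -0.3   0.47  1.72]
shift [-145.7    0.7   -9.5] turn [ 0.2 -0.8 -0. ] rows 3.5 0.1
```

>>> {"op": "step_arm", "data": {"increments": [[[-1,-16,0,-8,0,0,0],[-1,-30,0,-8,0,0,0],[-1,-42,0,-8,0,0,0],[-1,-54,0,-8,0,0,0],[-1,-66,0,-8.5,0,0,0],[-1,-78,0,-8.5,0,0,0],[-1,-90,0,-9,0,0,0],[-1,-102,0,-9,0,0,0],[-1,-114,0,-9,0,0,0],[-1,-122,0,-9,0,0,0]]]}}

```text
t: 9.07
eef_pos: [0.5668, -0.0277, 0.0351]
tool_rot: [-0.005, 0.026, 1.0, 0.002]
contact_force: [-2.8, -0.2, 2.7]
gripper_width: 0.002
grasp_force: 1.3
```

```bash
python3 -c "
from h import *
go(world(-.105-.011,-.042,.032),YAW)"
```

```text
t 9.07 pos [ 0.5668 -0.0277  0.0351] F [-2.8 -0.2  2.7] w 0.002 gf 1.3 q [-0.29  0.59  0.31  1.97 -0.29  0.64  1.72]
shift [-21.3  -0.1   2.9] turn [ 0.2 -0.5  0. ] rows 0.5 0.1
```

>>> {"op": "step_arm", "data": {"increments": [[[-1,-4,0,1,0,0,0],[-1,-8,0,2,0,0,0],[-1,-11,0,2,0,0,0],[-1,-14,0,2,0,0,0],[-1,-17,0,2,0,0,0],[-1,-19,0,2,0,0,0],[-1,-20,0,2,0,0,0]]]}}

```text
t: 9.65
eef_pos: [0.5861, -0.029, 0.0314]
tool_rot: [-0.005, 0.026, 1.0, 0.002]
contact_force: [-3.5, -0.4, 0.4]
gripper_width: 0.002
grasp_force: 1.0
```

>>> {"op": "step_arm", "data": {"increments": [[[-1,-1,0,0,0,0,0],[-1,-2,0,0,0,0,0],[-1,-2,0,0,0,0,0]]]}}

```text
t: 9.9
eef_pos: [0.5868, -0.029, 0.0309]
tool_rot: [-0.006, 0.026, 1.0, 0.002]
contact_force: [-4.4, 0.5, 1.1]
gripper_width: -0.0
grasp_force: 0.3
```

>>> {"op": "step_arm", "data": {"increments": [[[-1,-1,0,0,0,0,0],[-1,-2,0,0,0,0,0],[-1,-3,0,0,0,0,0],[-1,-3,0,0,0,0,0]]]}}

```text
t: 10.23
eef_pos: [0.5866, -0.0287, 0.03]
tool_rot: [-0.009, 0.026, 1.0, 0.002]
contact_force: [-11.7, 1.9, 3.7]
gripper_width: 0.001
grasp_force: 0.1
```

```bash
python3 -c "
from h import *
go(world(-.105-.011,-.042,.032),YAW)"
```

```text
t 10.23 pos [ 0.5866 -0.0287  0.03  ] F [-11.7   1.9   3.7] w 0.001 gf 0.1 q [-0.28  0.62  0.31  1.91 -0.3   0.67  1.73]
shift [-1.4 -0.1 -2. ] turn [ 0.2 -1.   0.1] rows 0.1 0.2
```

The drawer is home: the tool stopped advancing and the force rose to 12 N. I'm backing off and rising before going to the bar.

>>> {"op": "step_arm", "data": {"increments": [[[-1,15,0,0,0,0,0],[-1,40,0,0,0,0,0],[-1,40,0,-40,0,0,0],[-1,40,0,-80,0,0,0],[-1,40,0,-120,0,0,0],[-1,40,0,-160,0,0,0],[-1,40,0,-180,0,0,0],[-1,40,0,-180,0,0,0]]]}}

```text
t: 10.9
eef_pos: [0.5568, -0.0282, 0.2174]
tool_rot: [0.001, 0.026, 1.0, 0.003]
contact_force: [1.2, -0.4, 0.5]
gripper_width: -0.003
grasp_force: 0.0
```

```bash
python3 -c "
from h import *
go(world(-.126,.140,.205),YAW)
h=14.5;r=70
for f in (100,90,75,60,45,30,15,5,0,-4):
    a=np.radians(f); print(f, round(83-r*np.cos(a)+8*np.sin(a)+h,1), round(45+r*np.sin(a)+8*np.cos(a),1))
from station import bot
import cv2
a=cv2.resize(bot.read_camera('side')['image'][:,:,::-1][160:310,270:420],None,fx=4,fy=4,interpolation=cv2.INTER_CUBIC)
cv2.imwrite('pics/s4.png',a)
"
```

```text
t 10.9 pos [ 0.5568 -0.0282  0.2174] F [ 1.2 -0.4  0.5] w -0.003 gf 0.0 q [-0.4   0.31  0.42  1.88 -0.16  0.98  1.61]
shift [-21.1 182.9  13.4] turn [ 0.3  0.1 -0. ] rows 4.4 0.0
100 117.5 112.5
90 105.5 115.0
75 87.1 114.7
60 69.4 109.6
45 53.7 100.2
30 40.9 86.9
15 32.0 70.8
5 28.5 59.1
0 27.5 53.0
-4 27.1 48.1
```

View pics/s4.png

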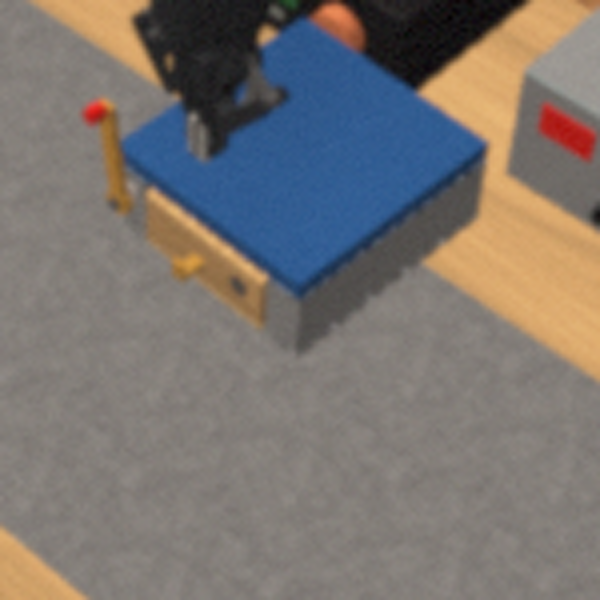

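The drawer is flush with the cabinet and the bar is still upright, with its knob at (95,112). I'm moving to the bar's outer (+y) side.

>>> {"op": "step_arm", "data": {"increments": [[[-1,-5,40,0,0,0,0],[-1,-10,80,0,0,0,0],[-1,-15,120,0,0,0,0],[-1,-21,160,0,0,0,0],[-1,-21,183,10,0,0,0],[-1,-21,183,40,0,0,0],[-1,-21,183,75,0,0,0],[-1,-21,183,105,0,0,0],[-1,-21,183,105,0,0,0],[-1,-21,183,105,0,0,0]]]}}

```text
t: 11.78
eef_pos: [0.5806, 0.1536, 0.105]
tool_rot: [-0.007, 0.026, 1.0, 0.001]
contact_force: [0.6, 0.9, 1.3]
gripper_width: 0.001
grasp_force: 0.0
```

```bash
python3 -c "
from h import *
go(world(-.126,.1175,.1125),YAW)"
```

```text
t 11.78 pos [0.5806 0.1536 0.105 ] F [0.6 0.9 1.3] w 0.001 gf 0.0 q [-0.59  0.52  0.31  1.85 -0.22  0.81  1.36]
shift [ -6.8 -22.3  -7.7] turn [ 0.1 -0.8  0. ] rows 0.6 0.1
```

>>> {"op": "step_arm", "data": {"increments": [[[-1,-6,-22,-7.5,0,-0.8,0],[-1,-6,-34,-10,0,-0.8,0],[-1,-6,-53,-9.7,0,-0.8,0],[-1,-6,-70,-4.6,0,-0.8,0],[-1,-6,-86,5,0,-0.8,0],[-1,-6,-99,18,0,-0.8,0],[-1,-6,-108,34,0,-0.8,0],[-1,-6,-108,34,0,-0.8,0]]]}}

```text
t: 12.45
eef_pos: [0.5815, 0.0426, 0.0723]
tool_rot: [0.002, 0.028, 1.0, 0.001]
contact_force: [-0.9, -0.1, -0.5]
gripper_width: 0.004
grasp_force: 0.0
```

```bash
python3 -c "
from h import *
go(world(-.126,.0275,.053),YAW)
from station import bot
import cv2
a=cv2.resize(bot.read_camera('side')['image'][:,:,::-1][170:270,280:380],None,fx=4,fy=4,interpolation=cv2.INTER_CUBIC)
b=cv2.resize(bot.read_camera('wrist')['image'][:,:,::-1],(400,300))
cv2.imwrite('pics/s5.png',np.hstack([a,np.vstack([b,np.zeros((100,400,3),np.uint8)])]))
"
```

```text
t 12.45 pos [0.5815 0.0426 0.0723] F [-0.9 -0.1 -0.5] w 0.004 gf 0.0 q [-0.41  0.54  0.31  1.92 -0.24  0.71  1.55]
shift [-0.1 -1.6 19.3] turn [ 0.1  0.2 -0.3] rows 0.5 0.0
```

View pics/s5.png

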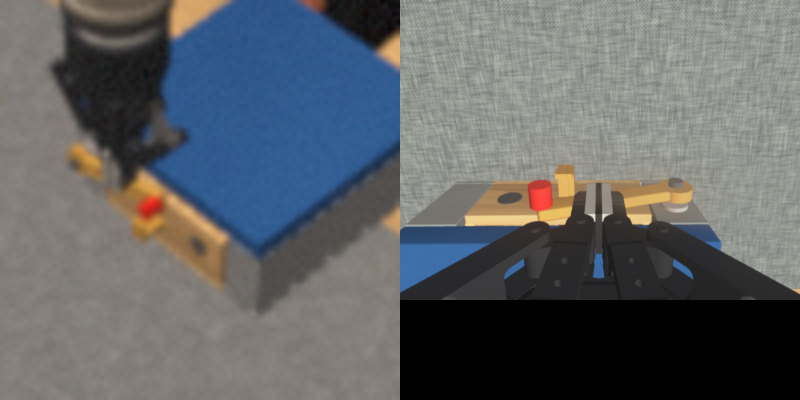

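The bar is following and is nearly down, with its knob just left of the catch at about (540,190) in the wrist half. I'm pushing straight down.

>>> {"op": "step_arm", "data": {"increments": [[[-1,0,-1,6,0,0,0],[-1,0,-1,11,0,0,0],[-1,0,-1,15,0,0,0],[-1,0,-1,18,0,0,0],[-1,0,-1,20,0,0,0],[-1,0,-1,20,0,0,0]]]}}

```text
t: 13.05
eef_pos: [0.5823, 0.0457, 0.0529]
tool_rot: [0.002, 0.026, 1.0, 0.002]
contact_force: [-1.9, -0.1, 6.2]
gripper_width: 0.001
grasp_force: 2.5
```

>>> {"op": "step_arm", "data": {"increments": [[[-1,0,0,1,0,0,0],[-1,0,0,2,0,0,0],[-1,0,0,3,0,0,0],[-1,0,0,3,0,0,0]]]}}

```text
t: 13.38
eef_pos: [0.5826, 0.0457, 0.0521]
tool_rot: [0.002, 0.026, 1.0, 0.003]
contact_force: [-10.2, -0.5, 25.5]
gripper_width: -0.003
grasp_force: 12.9
```

The tool stalled at z = 0.052 with 25 N, so the bar is in its catch. I'm retreating upward to check.

>>> {"op": "step_arm", "data": {"increments": [[[-1,0,0,-10,0,0,0],[-1,5,0,-40,0,0,0],[-1,15,0,-80,0,0,0],[-1,30,0,-120,0,0,0],[-1,45,0,-160,0,0,0],[-1,60,0,-190,0,0,0],[-1,60,0,-190,0,0,0],[-1,60,0,-190,0,0,0]]]}}

```text
t: 14.05
eef_pos: [0.522, 0.0483, 0.2413]
tool_rot: [0.004, 0.026, 1.0, 0.003]
contact_force: [-0.3, -0.2, -1.1]
gripper_width: 0.0
grasp_force: 0.0
```

```bash
python3 -c "
from station import bot
import cv2,numpy as np
a=cv2.resize(bot.read_camera('side')['image'][:,:,::-1][170:270,280:380],None,fx=4,fy=4,interpolation=cv2.INTER_CUBIC)
b=cv2.resize(bot.read_camera('wrist')['image'][:,:,::-1],(400,300))
cv2.imwrite('pics/s6.png',np.hstack([a,np.vstack([b,np.zeros((100,400,3),np.uint8)])]))
o=bot.get_obs();print(o['eef_pos'],o['contact_force'],abs(o['joint_vel']).max())
"
```

```text
[0.52110431 0.04798605 0.23863082] [-0.05035698 -0.02565136 -0.13622606] 0.026827283459971745
```

View pics/s6.png

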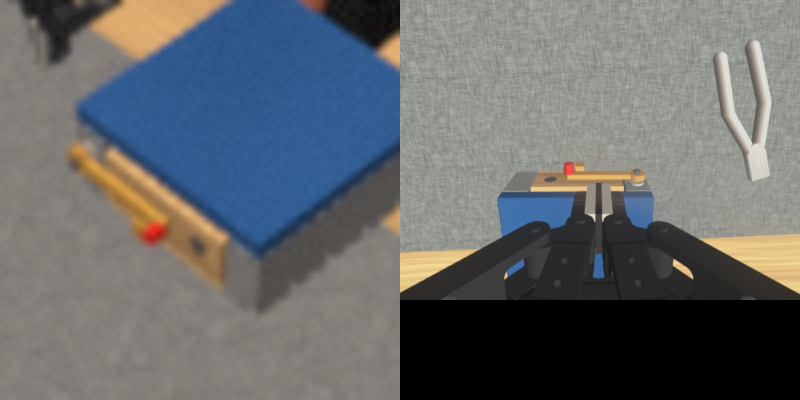

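The bar lies level in the catch, with its knob at (152,232) in the side crop. The drawer is flush and the gripper is clear, so I'm handing in.

```bash
python3 -c "
from station import bot
print(bot.hand_in())"
```

```text
the job is handed in; nothing more can be done
None
```

The job is handed in at about 14 s of the 62 s: by the camera views, the spreader was set flat in the drawer, the drawer was then pushed home gently, and the bar was swung down into its catch; the hand-in call returned no verdict.

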